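# Pack the capped containers into the kit tray

## Robot

A 6-joint arm with a two-finger parallel gripper is mounted at the origin on the work surface. World frame = base frame: x ahead of the robot, y to its left, z up, the work surface at z = 0. Lengths are in m, angles in degrees, forces in N, time in s.
With the tool pointing down it reaches from about 0.3 to 0.75 m from the base axis. Payload 8.5 kg.
Tool frame: the origin (TCP) lies midway between the tips of the shut fingers; the grasp point (between the pads) lies 19 mm behind it; z points along the fingers, y is the direction in which the jaws open and shut (so a half turn about z gives the same grasp; the last joint's range is limited). The gripper opens to 85 mm and grips with 20 to 120 N. Pads are 22 mm wide; open, the fingers measure 114 mm over their backs; the gripper's body (76 mm by 85 mm) begins 54 mm behind the grasp point. The pads swing forward as they close: fully open they stand 13 mm farther back than shut.
Start: joints at [63.925, 21.807, 74.336, -0, 83.858, -12.336], TCP at [0.131, 0.534, 0.231] pointing down, gripper open.
Joint ranges: [-178.18, 178.18], [-50.72, 133.34], [12.68, 142.11], [-81.47, 261.47], [9.98, 163.14], [-165.26, 165.26]. Speed limits (degrees/s): [136.94, 136.94, 180, 180, 180, 180].

## Interface

Orientations are given as [roll, pitch, yaw] about the fixed x, y, z axes, in that order (R = Rz(yaw) Ry(pitch) Rx(roll)).
In Python, from plant import r, get_image, finder gives the robot as it stands.
- The arm moves only by the tool apply_moves, never from a script. Its argument "plan" is a list of rows, each an object with "translation": the shift along the tool's x, y, z in mm, a list of three; "rot": the turn, a rotation vector about the tool's x, y, z in rad, a list of three; "claw": the opening, from 0 (shut) to 1 (fully open). A call has 1 to 8 rows; each row is the pose to reach, as a shift and turn from the pose commanded when the call began, along the tool's axes at that moment; what a row does not reach only later rows make up. A row lasts 1/8 s, in which the tool goes at most 62.5 mm and 10.7 degrees, less where a joint would pass 70% of its speed; a pose out of reach is approached as far as the arm can. A call with a gripper value outside its range is refused whole. The fingers move at their own pace and stop on an object; "squeeze" is the grip in N (left out, the last holds). Time passes only in rows, so rows that repeat a pose let the fingers close. It gives the time, the measured TCP pose, the force and the opening at its end, in the units of the state.
- r.sense(): the state, without advancing time (a new reading comes with each control period).
- get_image(name): name is "side" or "top"; returns a dict with "image" (420x560x3 uint8, red, green, blue), "vfov" (degrees; the focal length in pixels is half the picture's height over the tangent of half this angle, whatever the lens; pixels are square), "cx", "cy" (the principal point, pixels), "world_to_cam" (4x4, takes a point from world to camera coordinates). Camera axes: x right, y down, z forward; pixel columns grow to the right and rows downward; lengths in m; the calibration is good to about 2 mm. A picture is of the moment at which its call begins. There is no depth.
- r.close_job(): hands the job in, once; it reports no verdict.
Trained networks look in a picture, given as the dict that the camera call returned (one of the last four; its "shot" number tells which), for a name from the list of things; names that differ only in an ending like _2 or _b are one class to them, and where a whole thing is asked for, a point or a joint stands for the part that bears it (a point fixed in the world has none). Each returns a list of dicts, best first, with "conf" (0 to 1); they miss things now and then, are a little off and sometimes report something else, mostly with a low value. They report only what shows in the picture. A call takes as long as a camera call. They do not tell look-alikes from the thing itself.
- finder.recognise(picture, name): "centre" ([x, y, z] in m, in world coordinates, good to about 4 mm: the middle of the surface that is visible of it).
- finder.landmark_of(picture, name): "centre" ([x, y, z] in m, in world coordinates, good to about 4 mm: a listed point, or the origin of a listed thing).
The state is a dict: "t": time; "q": joint angles; "joint_velocities": joint speeds; "tau": joint torques, N m; "ee_pos": TCP position; "eef_rot": TCP orientation; "contact_force": force on the tool from outside, world axes, zero at the start; "wrist_torque": the same for the moment, N m; "gripper_width": finger opening in m.
Only numpy, scipy, OpenCV 4.12 (cv2) and the standard library are available. Lean on these libraries where they do the work, as an engineer would, in place of code of your own. Each camera call takes 0.05 s, during which the arm holds its last target. There are 200 camera calls.

## Task

Pack the kit tray for the next class: stand the four capped containers upright in its pockets, the wide jar in the largest square pocket, the medium jar in the middle-sized square pocket, the slim jar in the smallest pocket and the flat bottle in the long pocket. Set each one down on the pocket floor rather than dropping it, and leave the three uncapped containers and the pipette where they are.

Things in the scene. Friction and masses are not known exactly. Their poses are not given: they have to be found in the camera images.
- tray: Fixed grey kit tray, 186 x 188 x 14 mm, any yaw. Origin: centre of underside. Ridges 10-20 mm wide; white pocket floors 4 mm above the bench. Pockets, centre (x, y) mm in the tray frame, size along its x by y: largest square (-40, 41), 86 x 86, wide jar; middle square (50, 31), 66 x 66, medium jar; smallest (58, -41), 50 x 50, slim jar; long (-30, -50), 106 x 68, flat bottle along tray x.
- wide_jar_mid (a point): Wide capped jar: white round plastic jar, diameter 62, 78 mm tall including its pale grey ribbed screw cap (cap 18 tall, diameter about 60). About 0.16 kg. Stands upright and loose on the bench at the start, its origin at its centre, half-way up.
- medium_jar_mid (a point): Medium capped jar: white round plastic jar, diameter 46, 76 mm tall including its pale grey ribbed screw cap (cap 18 tall, diameter about 44). About 0.09 kg. Stands upright and loose on the bench at the start, its origin at its centre, half-way up.
- slim_jar_mid (a point): Slim capped jar: white round plastic jar, diameter 32, 72 mm tall including its pale grey ribbed screw cap (cap 16 tall, diameter about 31). About 0.05 kg. Stands upright and loose on the bench at the start, its origin at its centre, half-way up.
- flat_bottle_mid (a point): Capped flat bottle: white rectangular plastic bottle, body 86 (its x) x 48 (its y) x 54 mm tall, with a round pale grey screw cap of diameter 34 in the middle of the top, 78 mm tall in all. About 0.13 kg. Stands upright and loose on the bench at the start, its origin at its centre, half-way up.
- open_wide_mid (a point): Look-alike that stays: white round jar like the wide one, diameter 62, 66 mm tall, but without a cap (open and empty). Stands upright and loose on the bench at the start, its origin at its centre, half-way up.
- open_medium_mid (a point): Look-alike that stays: white round jar like the medium one, diameter 46, 64 mm tall, but without a cap (open and empty). Stands upright and loose on the bench at the start, its origin at its centre, half-way up.
- open_flat_mid (a point): Look-alike that stays: white rectangular bottle like the flat one, body 86 (its x) x 48 (its y) x 54 mm tall, but without a cap: an open round neck of diameter 28, 70 mm tall in all. Stands upright and loose on the bench at the start, its origin at its centre, half-way up.
- rack: Bystander: yellow tube rack fixed to the bench, 60 (x) x 110 (y) x 45 mm high. Origin: centre of the underside.
- pipette_mid (a point): Bystander that stays: grey and white pipette lying loose on the bench beyond the containers, about 245 mm long along its x axis, 30 wide and 29 mm high. This point: in its grey handle, 13 mm above the bench, 124 mm from the thumb-button end.
Things that resemble listed ones, but are neither listed nor needed, are in the scene too. What is shaped like the part that bears open_wide_mid but orange is not meant.

How it is judged:
By the outcome, as a careful person would: the job done as asked, in the order asked, and still so for the second after the job is handed in, with the robot touching nothing.
It also fails if it takes over 115 s, if anything falls off the work surface, if the arm or the gripper's body presses on something with over 40 N, if the wrist force passes 120 N, or if a joint passes its speed limit or range.

## Working session

There is one attempt and no reset: what is moved stays moved. The work goes in short steps, Python scripts to look and compute and a tool call to move; the robot and the scene stay as the last step left them, time stands still between calls to the robot, and variables do not carry over. Pictures are saved under pics/ and viewed, about 12 in all and at most 16, crops included, and the job is handed in when it is done.

Besides the shell and the picture viewer there is one more tool, called after ">>>" in YAML: its name, and indented under it one key for each argument. apply_moves: Moves the arm, as the interface text tells. Its arguments: {"type":"object","properties":{"plan":{"type":"array"},"squeeze":{"type":"number"}},"required":["plan"]}

```bash
mkdir -p pics; ls; python3 - <<'E'
from plant import r, get_image, finder
import cv2, numpy as np
print(r.sense())
for n in ["top","side"]:
    p=get_image(n); cv2.imwrite(f"pics/{n}0.png",p["image"][:,:,::-1])
    print(n,p["vfov"],p["cx"],p["cy"],np.round(p["world_to_cam"],3).tolist())
    f=p["image"].shape[0]/2/np.tan(np.radians(p["vfov"]/2))
    for k in ["tray","wide_jar_mid","medium_jar_mid","slim_jar_mid","flat_bottle_mid","open_flat_mid","rack","pipette_mid"]:
        for d in finder.landmark_of(p,k)[:5]:
            c=p["world_to_cam"]@np.r_[d["centre"],1]; 
            print(k,round(d["conf"],2),np.round(d["centre"],3),np.round(f*c[:2]/c[2]+[p["cx"],p["cy"]]).astype(int))
E
```

```text
pics
{'t': 0.0, 'q': array([ 6.39259126e+01,  2.18416193e+01,  7.43865367e+01, -4.54649506e-04,
        8.38583511e+01, -1.23351588e+01]), 'joint_velocities': array([-0.01882592,  0.06915286, -0.04556163, -0.12134164, -0.03389909,
       -0.00052724]), 'tau': array([ 1.57341719e-04, -4.48460162e+01, -2.31279445e+01, -1.78914752e-04,
        4.70063154e-03, -1.71787184e-05]), 'ee_pos': array([0.13048517, 0.53398314, 0.23069539]), 'eef_rot': array([-1.79915393e+02, -1.80389576e-02,  1.66261107e+02]), 'contact_force': array([ 0.19843196, -1.33745288, -0.64460163]), 'wrist_torque': array([ 0.00553511, -0.03288452, -0.0109507 ]), 'gripper_width': 0.08535835512902563}
top 44.0537224237922 272.07125572946904 212.50141056651947 [[-0.009, -1.0, -0.013, -0.009], [-0.983, 0.011, -0.185, 0.615], [0.186, 0.012, -0.983, 1.342], [0.0, 0.0, 0.0, 1.0]]
tray 0.6 [0.536 0.304 0.001] [158 246]
tray 0.17 [ 0.408 -0.372 -0.003] [404 290]
wide_jar_mid 0.9 [ 0.442 -0.122  0.04 ] [313 277]
medium_jar_mid 0.58 [ 0.444 -0.222  0.037] [350 276]
medium_jar_mid 0.51 [0.565 0.017 0.034] [261 233]
slim_jar_mid 0.64
[... 236 characters left out ...]
.61 [ 0.688 -0.039  0.01 ] [281 190]
side 43.949814878990864 283.5745430325275 204.08897010967786 [[0.989, -0.148, -0.002, -0.595], [-0.112, -0.741, -0.662, 0.062], [0.096, 0.655, -0.75, 1.441], [0.0, 0.0, 0.0, 1.0]]
tray 0.43 [ 0.41  -0.369  0.001] [227 326]
wide_jar_mid 0.88 [ 0.443 -0.118  0.036] [231 233]
medium_jar_mid 0.57 [ 0.443 -0.227  0.039] [234 266]
slim_jar_mid 0.58 [ 0.693 -0.044  0.013] [318 207]
slim_jar_mid 0.57 [ 0.555 -0.372  0.036] [287 311]
flat_bottle_mid 0.76 [ 0.556 -0.239  0.041] [280 264]
open_flat_mid 0.61 [0.568 0.013 0.041] [271 190]
rack 0.6 [ 0.412 -0.374  0.   ] [228 328]
rack 0.21 [0.569 0.014 0.04 ] [271 190]
pipette_mid 0.74 [ 0.693 -0.042  0.013] [318 206]
```

```bash
python3 - <<'E'
import cv2
a=cv2.imread("pics/top0.png")
cv2.imwrite("pics/top0c.png",cv2.resize(a[150:350,60:440],None,fx=2.1,fy=2.1,interpolation=cv2.INTER_CUBIC)[:, :800])
a=cv2.imread("pics/side0.png")
cv2.imwrite("pics/side0c.png",cv2.resize(a,None,fx=1.42,fy=1.42,interpolation=cv2.INTER_CUBIC))
E
```

```text
(no output)
```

View pics/top0c.png

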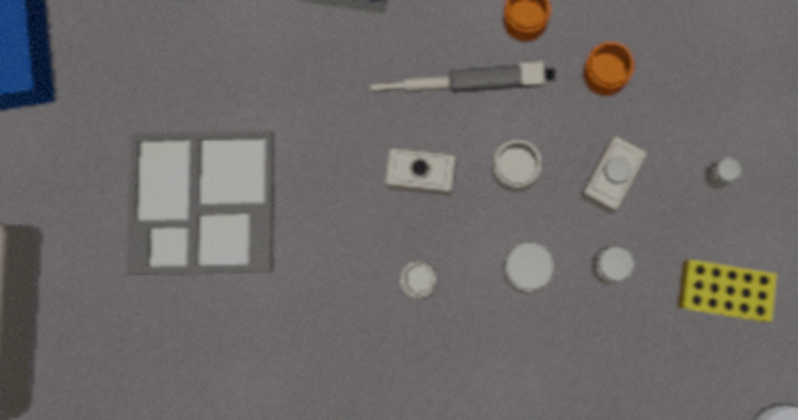

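View pics/side0c.png

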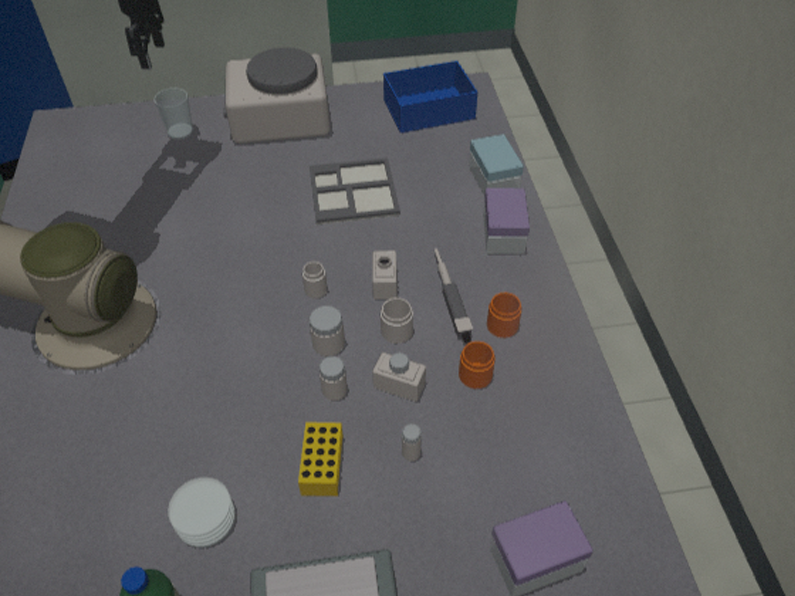

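Top crop (2.1x): the tray is at (203,203), with the long pocket upper left, the largest upper right, the smallest lower left and the middle one lower right, so the tray yaw is about 180°.

Candidates in the crop:
- **Wide:** (529,267) has a flat grey cap. (517,164) is open, and the two orange ones aren't meant.
- **Medium:** (614,265) is capped, (418,279) is open.
- **Flat:** (614,172) has a grey cap, (420,168) has a dark open neck.
- **Slim:** only (727,172).

Next I'll confirm these in one enlarged crop and measure the tray and the bottle yaw.

```bash
cat > h.py <<'E'
import numpy as np, cv2
from plant import r, get_image, finder
def ray(p,u,v,z):
    f=p["image"].shape[0]/2/np.tan(np.radians(p["vfov"]/2)); T=np.array(p["world_to_cam"]); R,t=T[:3,:3],T[:3,3]
    C=-R.T@t; d=R.T@np.array([(u-p["cx"])/f,(v-p["cy"])/f,1]); return (C+d*(z-C[2])/d[2])[:2]
def proj(p,X):
    f=p["image"].shape[0]/2/np.tan(np.radians(p["vfov"]/2)); c=p["world_to_cam"]@np.r_[X,1]; return f*c[:2]/c[2]+[p["cx"],p["cy"]]
def seg(p,x0,x1,y0,y1,th,amin=60):
    g=cv2.cvtColor(p["image"],cv2.COLOR_RGB2GRAY)[y0:y1,x0:x1]
    c,_=cv2.findContours((g>th).astype(np.uint8),cv2.RETR_EXTERNAL,cv2.CHAIN_APPROX_NONE)
    return [k+[[x0,y0]] for k in c if cv2.contourArea(k)>amin]
def go(x,y,tcpz,yaw=None):
    "shift in tool axes (mm) and turn about tool z (rad) from the present pose"
    from scipy.spatial.transform import Rotation as Ro
    s=r.sense(); R=Ro.from_euler('xyz',s["eef_rot"],degrees=True).as_matrix()
    d=R.T@(np.array([x,y,tcpz])-s["ee_pos"])*1000
    out=np.round(d,1).tolist()
    if yaw is not None:
        q=Ro.from_matrix(R.T@Ro.from_euler('xyz',[180,0,yaw],degrees=True).as_matrix()).as_rotvec(); out.append(np.round(q,3).tolist())
    return out
E
python3 - <<'E'
from h import *
p=get_image("top"); s=get_image("side")
cs=seg(p,115,200,205,290,150); W=[]
cs=sorted(cs,key=cv2.contourArea)
for c in cs:
    (u,v),(w,h),a=cv2.minAreaRect(c); W.append(ray(p,u,v,.006)); print("pocket",u,v,round(w,1),round(h,1),round(a,1),cv2.contourArea(c),W[-1].round(4))
if len(W)==4:
    M=np.array([[58,-41],[50,31],[-30,-50],[-40,41]])/1000; W=np.array(W)
    order=[0,1,2,3]; m,w=M.mean(0),W.mean(0); U,_,V=np.linalg.svd((M-m).T@(W-w)); R=(V.T@np.diag([1,np.linalg.det(V.T@U.T)])@U.T)
    t=w-R@m; print("tray",t.round(4),"yaw",np.degrees(np.arctan2(R[1,0],R[0,0])).round(2),"res mm",((M@R.T+t-W)*1e3).round(1).tolist()); print("pockets",(M@R.T+t).round(4).tolist())
for c in seg(p,330,375,210,255,140):
    q=cv2.boxPoints(cv2.minAreaRect(c)); b=np.array([ray(p,*k,.054) for k in q]); e=b[1]-b[0],b[2]-b[1]
    L=max(e,key=np.linalg.norm); print("bottle",b.mean(0).round(4),[round(np.linalg.norm(k)*1e3) for k in e],"yaw",np.degrees(np.arctan2(L[1],L[0])).round(1))
for n,x0,x1,y0,y1,z in [("wide",296,330,260,295,.07),("med",340,366,262,292,.07),("slim",390,420,220,244,.07)]:
    for c in seg(p,x0,x1,y0,y1,130,30):
        (u,v),rr=cv2.minEnclosingCircle(c); print(n,ray(p,u,v,z).round(4),rr)
im=s["image"][170:340,200:345,::-1]; cv2.imwrite("pics/conf.png",cv2.resize(im,None,fx=3.5,fy=3.5,interpolation=cv2.INTER_CUBIC))
E
```

```text
pocket 140.0 267.0 16.0 16.0 90.0 232.5 [0.4765 0.3505]
pocket 166.5 263.5 23.0 21.0 90.0 460.0 [0.4854 0.2777]
pocket 138.0 235.5 35.0 22.0 90.0 737.0 [0.5641 0.3595]
pocket 170.5 231.5 29.0 29.0 90.0 786.0 [0.5744 0.2691]
tray [0.5347 0.3095] yaw -179.59 res mm [[-0.2, -0.4], [-0.6, 0.5], [0.2, 0.2], [0.6, -0.3]]
pockets [[0.4764, 0.3501], [0.4849, 0.2782], [0.5643, 0.3597], [0.5749, 0.2688]]
bottle [ 0.5613 -0.2309] [82, 44] yaw -29.8
wide [ 0.4419 -0.1174] 11.186339378356934
med [ 0.4442 -0.2247] 8.013526916503906
slim [ 0.5614 -0.3712] 5.208552837371826
```

View pics/conf.png

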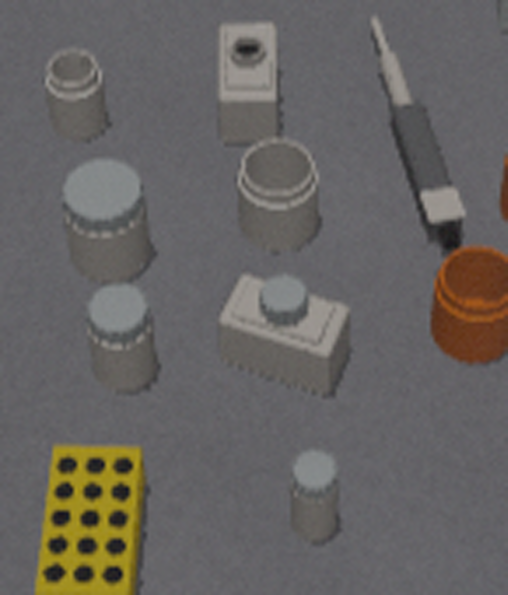

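The crop confirms it. Grey caps are on the wide jar (103,215), medium jar (120,335), slim jar (315,495) and flat bottle (283,330). The three other white ones are open. First move: above the wide jar.

```bash
python3 -c "
from h import *
print(go(.442,-.119,.13,180))"
```

```text
[-457.6, -560.6, 101.3, [-0.0, -0.0, -0.24]]
```

>>> apply_moves:
  plan:
    - {"translation":[-458,-561,101],"rot":[0,0,-0.24],"claw":1}
    - {"translation":[-458,-561,101],"rot":[0,0,-0.24],"claw":1}
    - {"translation":[-458,-561,101],"rot":[0,0,-0.24],"claw":1}
    - {"translation":[-458,-561,101],"rot":[0,0,-0.24],"claw":1}
    - {"translation":[-458,-561,101],"rot":[0,0,-0.24],"claw":1}
    - {"translation":[-458,-561,101],"rot":[0,0,-0.24],"claw":1}
    - {"translation":[-458,-561,101],"rot":[0,0,-0.24],"claw":1}
    - {"translation":[-458,-561,101],"rot":[0,0,-0.24],"claw":1}
  squeeze: 40

```text
t: 2.0
ee_pos: [0.3435, 0.0873, 0.1627]
eef_rot: [-180.0, 0.1, -180.0]
contact_force: [1.0, 1.0, -0.4]
gripper_width: 0.0856
```

```bash
python3 -c "
from h import *
print(go(.442,-.119,.13,180))"
```

```text
[-98.4, -206.3, 32.9, [-0.0, 0.001, 0.0]]
```

>>> apply_moves:
  plan:
    - {"translation":[-98,-206,33],"rot":[0,0,0],"claw":1}
    - {"translation":[-98,-206,33],"rot":[0,0,0],"claw":1}
    - {"translation":[-98,-206,33],"rot":[0,0,0],"claw":1}
    - {"translation":[-98,-206,33],"rot":[0,0,0],"claw":1}
    - {"translation":[-98,-206,33],"rot":[0,0,0],"claw":1}

```text
t: 2.62
ee_pos: [0.4416, -0.119, 0.129]
eef_rot: [-180.0, -0.0, 179.8]
contact_force: [-0.6, 1.0, 0.6]
gripper_width: 0.0853
```

```bash
cat > look.py <<'E'
import sys
from h import *
n,x,y,z=sys.argv[1],*map(float,sys.argv[2:5])
s=r.sense(); print(s["t"],s["ee_pos"].round(4),s["eef_rot"].round(1))
for k in ["top","side"]:
    p=get_image(k)
    for d in finder.landmark_of(p,n)[:3]: print(k,round(d["conf"],2),np.round(d["centre"],4))
    if len(sys.argv)>5:
        u,v=proj(p,[x,y,z]).astype(int); h=55
        im=p["image"][max(0,v-h):v+h,max(0,u-h):u+h,::-1]; cv2.imwrite(f"pics/{sys.argv[5]}_{k}.png",cv2.resize(im,(396,396),interpolation=cv2.INTER_CUBIC))
if len(sys.argv)>5: cv2.imwrite(f"pics/{sys.argv[5]}.png",np.hstack([cv2.imread(f"pics/{sys.argv[5]}_{k}.png") for k in ["top","side"]]))
E
python3 look.py wide_jar_mid .442 -.119 .04 w1; python3 -c "
from h import *
print(go(.442,-.119,.022,180))"
```

```text
2.625 [ 0.4416 -0.119   0.129 ] [-180.    -0.   179.8]
top 0.69 [ 0.5593 -0.2313  0.0406]
top 0.38 [ 0.4401 -0.1204  0.0401]
side 0.77 [ 0.4429 -0.1207  0.0363]
[-1.6, -3.4, 107.8, [0.0, -0.0, 0.001]]
```

View pics/w1.png

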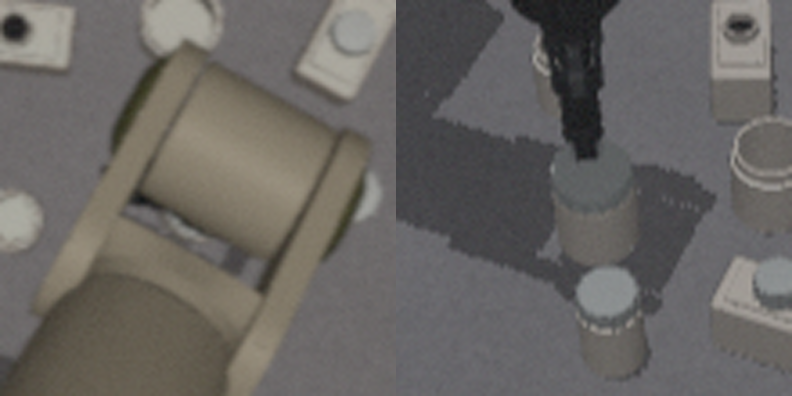

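Side view: the fingers straddle the wide jar's cap at (590,170), and the network puts the jar at y=-0.120. I'll go straight down and grip.

>>> apply_moves:
  plan:
    - {"translation":[0,-1,50],"rot":[0,0,0],"claw":1}
    - {"translation":[0,-1,90],"rot":[0,0,0],"claw":1}
    - {"translation":[0,-1,107],"rot":[0,0,0],"claw":1}
    - {"translation":[0,-1,107],"rot":[0,0,0],"claw":1}
    - {"translation":[0,-1,107],"rot":[0,0,0],"claw":0.3}
    - {"translation":[0,-1,107],"rot":[0,0,0],"claw":0.3}
    - {"translation":[0,-1,107],"rot":[0,0,0],"claw":0.3}
    - {"translation":[0,-1,107],"rot":[0,0,0],"claw":0.3}
  squeeze: 40

```text
t: 3.82
ee_pos: [0.4414, -0.1177, 0.0239]
eef_rot: [-179.9, 0.1, -180.0]
contact_force: [-0.2, 1.9, 6.6]
gripper_width: 0.0609
```

```bash
python3 -c "
from h import *
for i in range(3):
    get_image('top'); s=r.sense(); print(s['t'],s['ee_pos'],s['gripper_width'],s['contact_force'])
print(go(.575,.268,.14,180))"
```

```text
3.875 [ 0.44136766 -0.11766629  0.02395223] 0.06094729366433754 [-0.6285192   1.13837934  6.29464599]
3.925 [ 0.44140193 -0.11766967  0.02394494] 0.06100774728594495 [0.09413422 0.18303832 5.96911993]
3.975 [ 0.4413857  -0.11765081  0.02394639] 0.06105651904502462 [-0.85762269  1.42157742  6.99621022]
[-134.1, 385.5, -116.1, [-0.001, 0.002, 0.001]]
```

>>> apply_moves:
  plan:
    - {"translation":[0,0,-55],"rot":[0,0,0],"claw":0.3}
    - {"translation":[0,0,-110],"rot":[0,0,0],"claw":0.3}
    - {"translation":[-15,43,-116],"rot":[0,0,0],"claw":0.3}
    - {"translation":[-34,98,-116],"rot":[0,0,0],"claw":0.3}
    - {"translation":[-53,153,-116],"rot":[0,0,0],"claw":0.3}
    - {"translation":[-72,208,-116],"rot":[0,0,0],"claw":0.3}
    - {"translation":[-91,263,-116],"rot":[0,0,0],"claw":0.3}
    - {"translation":[-110,318,-116],"rot":[0,0,0],"claw":0.3}

```text
t: 4.97
ee_pos: [0.551, 0.2024, 0.1395]
eef_rot: [180.0, 0.1, -180.0]
contact_force: [0.8, -0.7, -0.6]
gripper_width: 0.0609
```

```bash
python3 -c "
from h import *
get_image('top'); get_image('top');s=r.sense(); print(s['t'],s['ee_pos'],s['gripper_width'],s['contact_force'])
print(go(.575,.268,.1,180))
# tray from side camera
p=get_image('side'); cs=sorted(seg(p,215,285,105,160,140,30),key=cv2.contourArea)
for c in cs: (u,v),wh,a=cv2.minAreaRect(c); print(u,v,wh,ray(p,u,v,.006).round(4))
"
```

```text
5.075 [0.55119269 0.2050583  0.13907672] 0.06065687193255606 [-0.0653854  -0.9344293  -0.89113994]
[-24.1, 62.8, 39.2, [0.001, 0.002, 0.005]]
269.0 121.0 (10.0, 4.0) [0.6066 0.3594]
242.5 124.0 (10.0, 5.0) [0.518  0.3573]
229.17822265625 126.78218841552734 (6.5672454833984375, 14.328536033630371) [0.4733 0.3498]
233.93080139160156 140.94615173339844 (10.542951583862305, 19.969593048095703) [0.4828 0.2779]
262.5 139.0 (14.0, 27.0) [0.5743 0.2735]
```

>>> apply_moves:
  plan:
    - {"translation":[-12,31,0],"rot":[0,0,0],"claw":0.3}
    - {"translation":[-24,62,20],"rot":[0,0,0],"claw":0.3}
    - {"translation":[-24,62,60],"rot":[0,0,0],"claw":0.3}
    - {"translation":[-24,62,90],"rot":[0,0,0],"claw":0.3}
    - {"translation":[-24,62,104],"rot":[0,0,0],"claw":0.3}
    - {"translation":[-24,62,109],"rot":[0,0,0],"claw":0.3}
    - {"translation":[-24,62,109],"rot":[0,0,0],"claw":0.3}

```text
t: 6.0
ee_pos: [0.5752, 0.2621, 0.0305]
eef_rot: [180.0, 0.1, 180.0]
contact_force: [-0.5, 0.8, -1.3]
gripper_width: 0.0609
```

```bash
python3 look.py wide_jar_mid .575 .268 .03 w2
```

```text
6.0 [0.5752 0.2621 0.0305] [1.8e+02 1.0e-01 1.8e+02]
side 0.69 [0.5762 0.2628 0.0456]
```

View pics/w2.png

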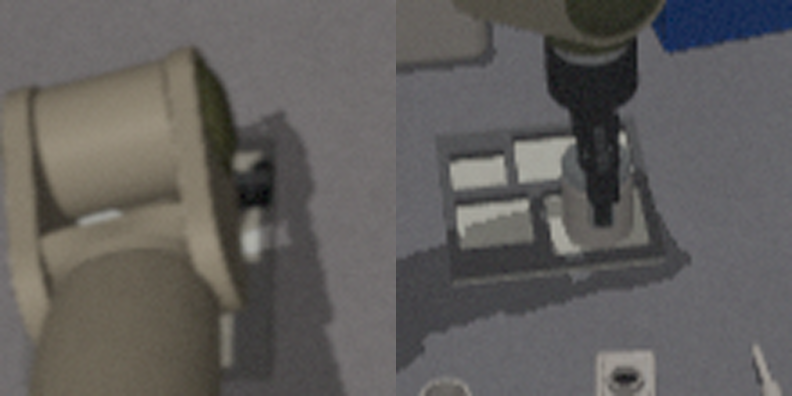

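The jar is inside the largest pocket but 6 mm short in y (0.262 against 0.268). I'll correct that, lower it onto the floor and release.

>>> apply_moves:
  plan:
    - {"translation":[0,6,0],"rot":[0,0,0],"claw":0.3}
    - {"translation":[0,6,0],"rot":[0,0,0],"claw":0.3}
    - {"translation":[0,6,1.5],"rot":[0,0,0],"claw":0.3}
    - {"translation":[0,6,2.5],"rot":[0,0,0],"claw":0.3}
    - {"translation":[0,6,2.5],"rot":[0,0,0],"claw":0.3}

```text
t: 6.82
ee_pos: [0.5748, 0.2685, 0.028]
eef_rot: [180.0, 0.0, -180.0]
contact_force: [-3.0, -0.0, 6.2]
gripper_width: 0.0613
```

>>> apply_moves:
  plan:
    - {"translation":[0,0,0],"rot":[0,0,0],"claw":0.85}
    - {"translation":[0,0,0],"rot":[0,0,0],"claw":0.9}
    - {"translation":[0,0,0],"rot":[0,0,0],"claw":0.9}
    - {"translation":[0,0,0],"rot":[0,0,0],"claw":0.9}
    - {"translation":[0,0,-30],"rot":[0,0,0],"claw":0.9}
    - {"translation":[0,0,-70],"rot":[0,0,0],"claw":0.9}
    - {"translation":[0,0,-110],"rot":[0,0,0],"claw":0.9}
    - {"translation":[0,0,-110],"rot":[0,0,0],"claw":0.9}

```text
t: 7.82
ee_pos: [0.5761, 0.2687, 0.1404]
eef_rot: [179.9, 0.4, -180.0]
contact_force: [-0.2, 0.1, -0.7]
gripper_width: 0.0768
```

```bash
python3 look.py wide_jar_mid .575 .268 .03; python3 look.py medium_jar_mid .444 -.224 .03;  python3 -c "
from h import *
print(go(.444,-.2245,.13,180))"
```

```text
7.825 [0.5761 0.2687 0.1404] [ 179.9    0.4 -180. ]
top 0.54 [0.5777 0.2667 0.0435]
top 0.18 [0.5657 0.0177 0.0338]
side 0.82 [0.5755 0.2709 0.0377]
8.025 [0.5742 0.2682 0.1357] [-1.8e+02 -1.0e-01 -1.8e+02]
top 0.66 [ 0.4427 -0.2264  0.0359]
side 0.61 [ 0.4421 -0.2268  0.0418]
side 0.33 [0.5761 0.2674 0.0421]
[130.7, -492.8, 6.6, [-0.0, -0.001, 0.0]]
```

>>> apply_moves:
  plan:
    - {"translation":[131,-494,6],"rot":[0,0,0],"claw":0.9}
    - {"translation":[131,-494,6],"rot":[0,0,0],"claw":0.9}
    - {"translation":[131,-494,6],"rot":[0,0,0],"claw":0.9}
    - {"translation":[131,-494,6],"rot":[0,0,0],"claw":0.9}
    - {"translation":[131,-494,6],"rot":[0,0,0],"claw":0.9}
    - {"translation":[131,-494,6],"rot":[0,0,0],"claw":0.9}
    - {"translation":[131,-494,6],"rot":[0,0,0],"claw":0.9}
    - {"translation":[131,-494,6],"rot":[0,0,0],"claw":0.9}

```text
t: 9.22
ee_pos: [0.4459, -0.2168, 0.1311]
eef_rot: [180.0, 0.0, -180.0]
contact_force: [0.1, 0.6, -0.7]
gripper_width: 0.0768
```

```bash
python3 -c "
from h import *
for i in range(6): get_image('top')
print(go(.4428,-.226,.022,180),r.sense()['ee_pos'])"
```

```text
[4.0, -12.0, 109.1, [0.001, -0.0, 0.001]] [ 0.44679894 -0.21407004  0.13107247]
```

>>> apply_moves:
  plan:
    - {"translation":[4,-12,5],"rot":[0,0,0],"claw":0.9}
    - {"translation":[4,-12,50],"rot":[0,0,0],"claw":0.9}
    - {"translation":[4,-12,90],"rot":[0,0,0],"claw":0.9}
    - {"translation":[4,-12,108],"rot":[0,0,0],"claw":0.9}
    - {"translation":[4,-12,108],"rot":[0,0,0],"claw":0.15}
    - {"translation":[4,-12,108],"rot":[0,0,0],"claw":0.15}
    - {"translation":[4,-12,108],"rot":[0,0,0],"claw":0.15}
    - {"translation":[4,-12,108],"rot":[0,0,0],"claw":0.15}
  squeeze: 35

```text
t: 10.52
ee_pos: [0.443, -0.2271, 0.0239]
eef_rot: [-180.0, 0.1, -180.0]
contact_force: [0.3, 0.9, 3.2]
gripper_width: 0.045
```

```bash
python3 -c "
from h import *
for i in range(4): get_image('top')
print(go(.485,.278,.14,180),r.sense())"
```

```text
[-42.3, 505.0, -116.5, [-0.001, 0.001, 0.0]] {'t': 10.725, 'q': array([-4.07949886e+01,  3.17449205e+01,  9.85689548e+01,  4.27019525e-03,
        4.96165203e+01, -1.30814932e+02]), 'joint_velocities': array([ 0.04247693, -0.00891038, -0.00872271,  0.05345561, -0.04665628,
       -0.0526468 ]), 'tau': array([-4.30821162e-01, -4.15694225e+01, -1.30568138e+01, -9.88095906e-02,
       -2.55849380e-01,  2.52722693e-02]), 'ee_pos': array([ 0.44300463, -0.22709715,  0.02385208]), 'eef_rot': array([-1.79956970e+02,  5.48064566e-02, -1.79982801e+02]), 'contact_force': array([-0.93588347,  1.17041099,  6.58614189]), 'wrist_torque': array([0.12120387, 0.02832846, 0.01603624]), 'gripper_width': 0.04535951222007848}
```

>>> apply_moves:
  plan:
    - {"translation":[0,0,-55],"rot":[0,0,0],"claw":0.15}
    - {"translation":[0,0,-110],"rot":[0,0,0],"claw":0.15}
    - {"translation":[-4,50,-116],"rot":[0,0,0],"claw":0.15}
    - {"translation":[-9,110,-116],"rot":[0,0,0],"claw":0.15}
    - {"translation":[-14,170,-116],"rot":[0,0,0],"claw":0.15}
    - {"translation":[-19,230,-116],"rot":[0,0,0],"claw":0.15}
    - {"translation":[-24,290,-116],"rot":[0,0,0],"claw":0.15}
    - {"translation":[-29,340,-116],"rot":[0,0,0],"claw":0.15}

```text
t: 11.72
ee_pos: [0.4713, 0.1153, 0.1393]
eef_rot: [-180.0, -0.0, -179.9]
contact_force: [0.5, -0.3, -1.5]
gripper_width: 0.0451
```

>>> apply_moves:
  plan:
    - {"translation":[-6,60,0],"rot":[0,0,0],"claw":0.15}
    - {"translation":[-10,115,0],"rot":[0,0,0],"claw":0.15}
    - {"translation":[-13,155,0],"rot":[0,0,0],"claw":0.15}
    - {"translation":[-13,165,10],"rot":[0,0,0],"claw":0.15}
    - {"translation":[-13,165,30],"rot":[0,0,0],"claw":0.15}
    - {"translation":[-13,165,30],"rot":[0,0,0],"claw":0.15}

```text
t: 12.48
ee_pos: [0.4837, 0.2771, 0.1077]
eef_rot: [-179.9, -0.2, 180.0]
contact_force: [-0.4, -0.0, -1.0]
gripper_width: 0.0451
```

```bash
python3 -c "
from h import *
for i in range(5): get_image('top')
print(go(.485,.278,.03,180),r.sense()['ee_pos'],r.sense()['gripper_width'])"
```

```text
[0.1, 0.2, 79.9, [0.0, 0.001, -0.0]] [0.48500415 0.27775609 0.1099429 ] 0.0454370996742978
```

>>> apply_moves:
  plan:
    - {"translation":[0,0,40],"rot":[0,0,0],"claw":0.15}
    - {"translation":[0,0,68],"rot":[0,0,0],"claw":0.15}
    - {"translation":[0,0,78],"rot":[0,0,0],"claw":0.15}
    - {"translation":[0,0,80.5],"rot":[0,0,0],"claw":0.15}
    - {"translation":[0,0,82],"rot":[0,0,0],"claw":0.15}
    - {"translation":[0,0,82.5],"rot":[0,0,0],"claw":0.15}
    - {"translation":[0,0,82.5],"rot":[0,0,0],"claw":0.15}

```text
t: 13.6
ee_pos: [0.4852, 0.2783, 0.0279]
eef_rot: [180.0, 0.1, -180.0]
contact_force: [-0.2, 0.2, 6.4]
gripper_width: 0.0452
```

```bash
python3 look.py medium_jar_mid .485 .278 .03 m2
```

```text
13.6 [0.4852 0.2783 0.0279] [ 1.8e+02  1.0e-01 -1.8e+02]
side 0.58 [0.4833 0.2747 0.0466]
side 0.17 [ 0.5725 -0.1119  0.0327]
```

View pics/m2.png

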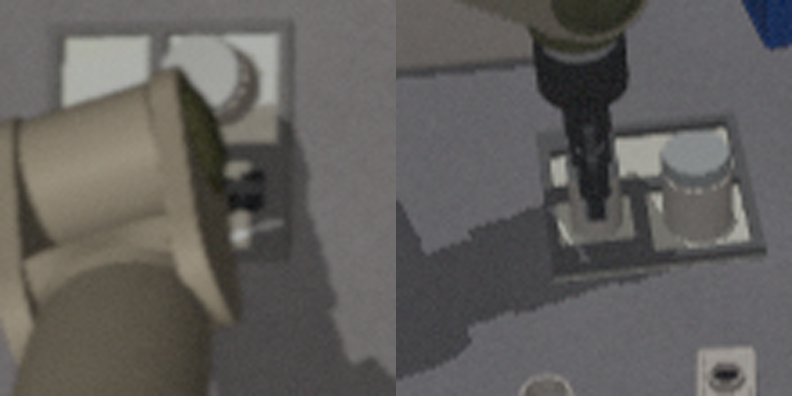

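The medium jar stands in the middle pocket with floor contact felt, and the wide jar is centred in its own. Release and rise.

>>> apply_moves:
  plan:
    - {"translation":[0,0,0],"rot":[0,0,0],"claw":0.7}
    - {"translation":[0,0,0],"rot":[0,0,0],"claw":0.7}
    - {"translation":[0,0,0],"rot":[0,0,0],"claw":0.7}
    - {"translation":[0,0,0],"rot":[0,0,0],"claw":0.7}
    - {"translation":[0,0,-30],"rot":[0,0,0],"claw":0.7}
    - {"translation":[0,0,-70],"rot":[0,0,0],"claw":0.7}
    - {"translation":[0,0,-110],"rot":[0,0,0],"claw":0.7}
    - {"translation":[0,0,-110],"rot":[0,0,0],"claw":0.7}

```text
t: 14.8
ee_pos: [0.4858, 0.2785, 0.1395]
eef_rot: [179.9, 0.3, -180.0]
contact_force: [-0.7, -0.3, -1.4]
gripper_width: 0.0597
```

```bash
python3 look.py medium_jar_mid .485 .278 .03; python3 look.py slim_jar_mid .444 -.224 .03;  python3 -c "
from h import *
print(go(.558,-.3725,.13,180))"
```

```text
14.8 [0.4858 0.2785 0.1395] [ 179.9    0.3 -180. ]
top 0.49 [0.4845 0.2808 0.0418]
side 0.94 [0.484  0.2769 0.0447]
side 0.3 [0.5752 0.2729 0.0388]
15.0 [0.484  0.2779 0.1354] [-1.8e+02 -1.0e-01 -1.8e+02]
top 0.64 [ 0.5574 -0.3735  0.034 ]
side 0.82 [ 0.5598 -0.3711  0.0353]
[-73.5, -650.5, 6.1, [-0.0, -0.001, 0.0]]
```

>>> apply_moves:
  plan:
    - {"translation":[-74,-650,5],"rot":[0,0,0],"claw":0.7}
    - {"translation":[-74,-650,5],"rot":[0,0,0],"claw":0.7}
    - {"translation":[-74,-650,5],"rot":[0,0,0],"claw":0.7}
    - {"translation":[-74,-650,5],"rot":[0,0,0],"claw":0.7}
    - {"translation":[-74,-650,5],"rot":[0,0,0],"claw":0.7}
    - {"translation":[-74,-650,5],"rot":[0,0,0],"claw":0.7}
    - {"translation":[-74,-650,5],"rot":[0,0,0],"claw":0.7}
    - {"translation":[-74,-650,5],"rot":[0,0,0],"claw":0.7}

```text
t: 16.2
ee_pos: [0.5412, -0.2208, 0.1326]
eef_rot: [180.0, -0.0, 180.0]
contact_force: [2.0, 1.1, 0.9]
gripper_width: 0.0599
```

```bash
python3 -c "
from h import *
for i in range(5): get_image('top')
print(go(.5585,-.372,.022,180),r.sense()['ee_pos'])"
```

```text
[-17.6, -153.8, 110.2, [0.001, -0.001, -0.0]] [ 0.54098265 -0.21831015  0.13237904]
```

>>> apply_moves:
  plan:
    - {"translation":[-8,-60,0],"rot":[0,0,0],"claw":0.7}
    - {"translation":[-15,-120,0],"rot":[0,0,0],"claw":0.7}
    - {"translation":[-17.5,-150,0],"rot":[0,0,0],"claw":0.7}
    - {"translation":[-17.5,-154,10],"rot":[0,0,0],"claw":0.7}
    - {"translation":[-17.5,-154,25],"rot":[0,0,0],"claw":0.7}
    - {"translation":[-17.5,-154,25],"rot":[0,0,0],"claw":0.7}

```text
t: 17.2
ee_pos: [0.5586, -0.3704, 0.1062]
eef_rot: [179.8, -0.2, -179.9]
contact_force: [-0.3, -0.1, 0.9]
gripper_width: 0.0599
```

```bash
python3 -c "
from h import *
for i in range(3): get_image('top')
print(go(.5585,-.372,.022,180),r.sense()['ee_pos'],r.sense()['q'])"
```

```text
[0.7, -0.1, 86.4, [-0.0, 0.0, 0.001]] [ 0.55915345 -0.37187299  0.10835267] [-4.37049234e+01  3.95416155e+01  6.33084791e+01  3.22746602e-03
  7.71244415e+01 -1.33776917e+02]
```

>>> apply_moves:
  plan:
    - {"translation":[0,0,45],"rot":[0,0,0],"claw":0.7}
    - {"translation":[0,0,75],"rot":[0,0,0],"claw":0.7}
    - {"translation":[0,0,86],"rot":[0,0,0],"claw":0.7}
    - {"translation":[0,0,86],"rot":[0,0,0],"claw":0.4}
    - {"translation":[0,0,86],"rot":[0,0,0],"claw":0.1}
    - {"translation":[0,0,86],"rot":[0,0,0],"claw":0.1}
    - {"translation":[0,0,86],"rot":[0,0,0],"claw":0.1}
    - {"translation":[0,0,86],"rot":[0,0,0],"claw":0.1}
  squeeze: 30

```text
t: 18.35
ee_pos: [0.5594, -0.3732, 0.0235]
eef_rot: [-179.9, 0.1, -180.0]
contact_force: [0.5, -0.0, 6.3]
gripper_width: 0.0311
```

```bash
python3 look.py slim_jar_mid .5585 -.372 .03 s1; python3 -c "
from h import *
for i in range(2): get_image('top')
print(go(.4765,.35,.14,180),r.sense()['ee_pos'],r.sense()['gripper_width'])"
```

```text
18.35 [ 0.5594 -0.3732  0.0235] [-1.799e+02  1.000e-01 -1.800e+02]
side 0.39 [ 0.5585 -0.37    0.0336]
[82.5, 723.0, -118.0, [-0.002, 0.002, 0.0]] [ 0.55940256 -0.37317857  0.02346705] 0.031459535428592936
```

View pics/s1.png

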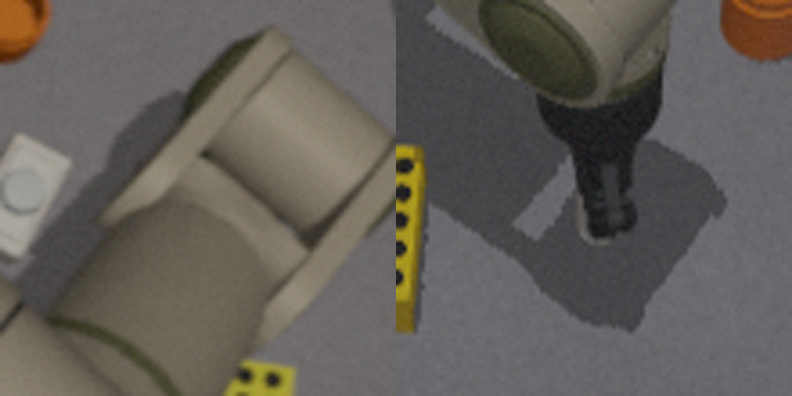

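>>> apply_moves:
  plan:
    - {"translation":[0,0,-55],"rot":[0,0,0],"claw":0.1}
    - {"translation":[0,0,-110],"rot":[0,0,0],"claw":0.1}
    - {"translation":[6,50,-118],"rot":[0,0,0],"claw":0.1}
    - {"translation":[13,110,-118],"rot":[0,0,0],"claw":0.1}
    - {"translation":[20,170,-118],"rot":[0,0,0],"claw":0.1}
    - {"translation":[27,230,-118],"rot":[0,0,0],"claw":0.1}
    - {"translation":[34,290,-118],"rot":[0,0,0],"claw":0.1}
    - {"translation":[41,350,-118],"rot":[0,0,0],"claw":0.1}

```text
t: 19.65
ee_pos: [0.5173, -0.0209, 0.1403]
eef_rot: [-180.0, 0.0, 180.0]
contact_force: [1.1, -0.1, -0.1]
gripper_width: 0.0314
```

>>> apply_moves:
  plan:
    - {"translation":[7,60,0],"rot":[0,0,0],"claw":0.1}
    - {"translation":[14,120,0],"rot":[0,0,0],"claw":0.1}
    - {"translation":[21,180,0],"rot":[0,0,0],"claw":0.1}
    - {"translation":[28,240,0],"rot":[0,0,0],"claw":0.1}
    - {"translation":[35,300,0],"rot":[0,0,0],"claw":0.1}
    - {"translation":[41,350,0],"rot":[0,0,0],"claw":0.1}
    - {"translation":[41,370,0],"rot":[0,0,0],"claw":0.1}
    - {"translation":[41,370,0],"rot":[0,0,0],"claw":0.1}

```text
t: 20.65
ee_pos: [0.4766, 0.3477, 0.1398]
eef_rot: [-180.0, 0.0, -179.9]
contact_force: [0.2, -1.5, -0.5]
gripper_width: 0.031
```

```bash
python3 -c "
from h import *
for i in range(5): get_image('top')
print(go(.4765,.351,.03,180),r.sense()['ee_pos'],r.sense()['gripper_width'])"
```

```text
[0.6, 5.0, 110.0, [-0.0, -0.0, -0.002]] [0.47711619 0.34601886 0.14003644] 0.03133951489964868
```

>>> apply_moves:
  plan:
    - {"translation":[0,5,40],"rot":[0,0,0],"claw":0.1}
    - {"translation":[0,5,80],"rot":[0,0,0],"claw":0.1}
    - {"translation":[0,5,98],"rot":[0,0,0],"claw":0.1}
    - {"translation":[0,5,107],"rot":[0,0,0],"claw":0.1}
    - {"translation":[0,5,107],"rot":[0,0,0],"claw":0.1}

```text
t: 21.52
ee_pos: [0.4769, 0.3519, 0.033]
eef_rot: [-180.0, -0.0, 180.0]
contact_force: [1.5, -0.6, -1.0]
gripper_width: 0.0312
```

```bash
python3 look.py slim_jar_mid .4765 .351 .03 s2
```

```text
21.525 [0.4769 0.3519 0.033 ] [-180.   -0.  180.]
side 0.55 [0.4755 0.3519 0.0455]
```

View pics/s2.png

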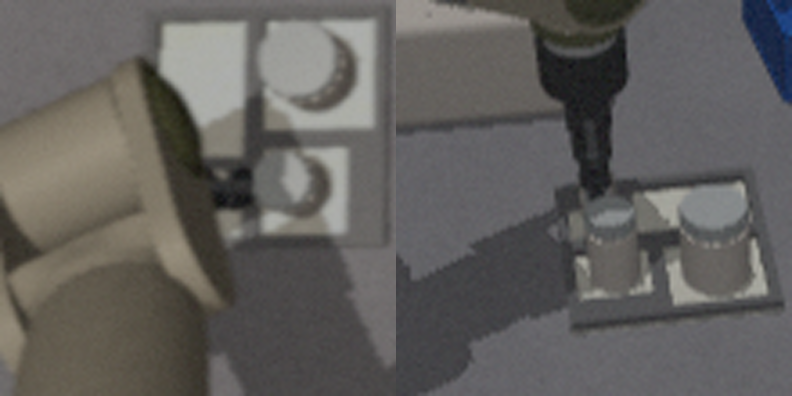

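The slim jar is over its pocket, hidden behind the medium jar. I'll lower the last 5 mm, release gently and rise.

>>> apply_moves:
  plan:
    - {"translation":[0,0,3],"rot":[0,0,0],"claw":0.1}
    - {"translation":[0,0,5],"rot":[0,0,0],"claw":0.1}
    - {"translation":[0,0,6],"rot":[0,0,0],"claw":0.1}
    - {"translation":[0,0,6],"rot":[0,0,0],"claw":0.1}
    - {"translation":[0,0,6],"rot":[0,0,0],"claw":0.1}

```text
t: 22.35
ee_pos: [0.4766, 0.3523, 0.0274]
eef_rot: [180.0, 0.0, -180.0]
contact_force: [-1.6, -1.3, 5.3]
gripper_width: 0.0311
```

>>> apply_moves:
  plan:
    - {"translation":[0,0,0],"rot":[0,0,0],"claw":0.5}
    - {"translation":[0,0,0],"rot":[0,0,0],"claw":0.52}
    - {"translation":[0,0,0],"rot":[0,0,0],"claw":0.52}
    - {"translation":[0,0,0],"rot":[0,0,0],"claw":0.52}
    - {"translation":[0,0,-30],"rot":[0,0,0],"claw":0.52}
    - {"translation":[0,0,-70],"rot":[0,0,0],"claw":0.52}
    - {"translation":[0,0,-112],"rot":[0,0,0],"claw":0.52}
    - {"translation":[0,0,-112],"rot":[0,0,0],"claw":0.8}

```text
t: 23.35
ee_pos: [0.4778, 0.3529, 0.1421]
eef_rot: [179.8, 0.3, -180.0]
contact_force: [-0.2, 0.8, -1.5]
gripper_width: 0.0612
```

```bash
python3 look.py slim_jar_mid .485 .278 .03; python3 look.py flat_bottle_mid .444 -.224 .03;  python3 -c "
from h import *
print(go(.560,-.234,.14,150))"
```

```text
23.35 [0.4778 0.3529 0.1421] [ 179.8    0.3 -180. ]
top 0.66 [0.4773 0.3522 0.0345]
side 0.51 [0.4773 0.3531 0.0395]
side 0.33 [ 0.6924 -0.0398  0.0158]
23.55 [0.4761 0.352  0.1376] [-1.799e+02 -1.000e-01 -1.800e+02]
top 0.65 [ 0.5627 -0.2331  0.0411]
[-83.4, -586.2, -1.7, [-0.001, -0.001, 0.524]]
```

>>> apply_moves:
  plan:
    - {"translation":[-84,-586,-2],"rot":[0,0,0.524],"claw":0.95}
    - {"translation":[-84,-586,-2],"rot":[0,0,0.524],"claw":0.95}
    - {"translation":[-84,-586,-2],"rot":[0,0,0.524],"claw":0.95}
    - {"translation":[-84,-586,-2],"rot":[0,0,0.524],"claw":0.95}
    - {"translation":[-84,-586,-2],"rot":[0,0,0.524],"claw":0.95}
    - {"translation":[-84,-586,-2],"rot":[0,0,0.524],"claw":0.95}
    - {"translation":[-84,-586,-2],"rot":[0,0,0.524],"claw":0.95}
    - {"translation":[-84,-586,-2],"rot":[0,0,0.524],"claw":0.95}

```text
t: 24.75
ee_pos: [0.5477, -0.1447, 0.1404]
eef_rot: [180.0, -0.0, 150.0]
contact_force: [0.5, 0.9, -0.4]
gripper_width: 0.081
```

```bash
python3 -c "
from h import *
for i in range(5): get_image('top')
print(go(.561,-.2335,.11,150),r.sense()['ee_pos'],r.sense()['eef_rot'])"
```

```text
[-57.5, -72.2, 30.1, [0.0, -0.001, -0.001]] [ 0.54740433 -0.14229578  0.14013932] [ 1.79990217e+02 -6.92004851e-02  1.49966544e+02]
```

>>> apply_moves:
  plan:
    - {"translation":[-30,-37,0],"rot":[0,0,0],"claw":0.95}
    - {"translation":[-57.5,-72,5],"rot":[0,0,0],"claw":0.95}
    - {"translation":[-57.5,-72,25],"rot":[0,0,0],"claw":0.95}
    - {"translation":[-57.5,-72,30],"rot":[0,0,0],"claw":0.95}
    - {"translation":[-57.5,-72,30],"rot":[0,0,0],"claw":0.95}

```text
t: 25.62
ee_pos: [0.5616, -0.2324, 0.1107]
eef_rot: [180.0, -0.0, 150.1]
contact_force: [-0.6, 0.6, -0.1]
gripper_width: 0.0813
```

```bash
python3 look.py flat_bottle_mid .561 -.2335 .04 f1; python3 -c "
from h import *
for i in range(3): get_image('top')
print(go(.561,-.2335,.022,150),r.sense()['ee_pos'],r.sense()['gripper_width'])"
```

```text
25.625 [ 0.5616 -0.2324  0.1107] [180.   -0.  150.1]
side 0.79 [ 0.5576 -0.2324  0.0421]
[0.7, -0.2, 89.0, [-0.0, 0.001, 0.0]] [ 0.56161556 -0.23363753  0.11101328] 0.08109035997074647
```

View pics/f1.png

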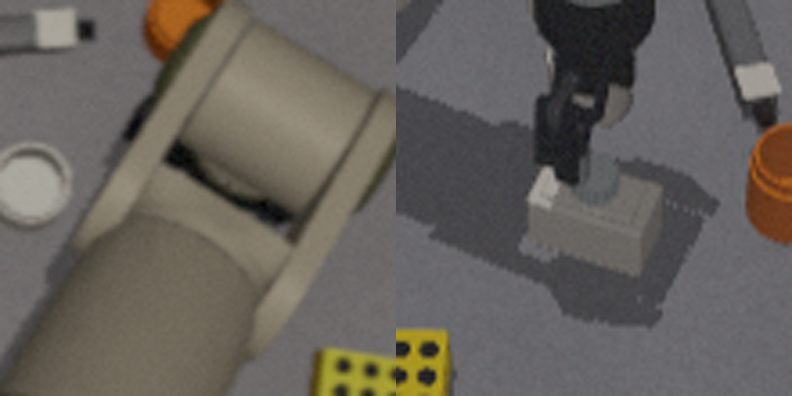

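Side view: the jaws are across the bottle's narrow width, with the cap (600,180) between the fingers. Down and grip.

>>> apply_moves:
  plan:
    - {"translation":[0,0,45],"rot":[0,0,0],"claw":0.95}
    - {"translation":[0,0,75],"rot":[0,0,0],"claw":0.95}
    - {"translation":[0,0,89],"rot":[0,0,0],"claw":0.95}
    - {"translation":[0,0,89],"rot":[0,0,0],"claw":0.95}
    - {"translation":[0,0,89],"rot":[0,0,0],"claw":0.2}
    - {"translation":[0,0,89],"rot":[0,0,0],"claw":0.2}
    - {"translation":[0,0,89],"rot":[0,0,0],"claw":0.2}
    - {"translation":[0,0,89],"rot":[0,0,0],"claw":0.2}
  squeeze: 40

```text
t: 26.98
ee_pos: [0.5621, -0.234, 0.0229]
eef_rot: [-180.0, 0.1, 150.0]
contact_force: [-0.2, 0.9, 6.3]
gripper_width: 0.0474
```

>>> apply_moves:
  plan:
    - {"translation":[0,0,0],"rot":[0,0,0],"claw":0.2}
    - {"translation":[0,0,0],"rot":[0,0,0],"claw":0.2}
    - {"translation":[0,0,-45],"rot":[0,0,0],"claw":0.2}
    - {"translation":[0,0,-100],"rot":[0,0,0],"claw":0.2}
    - {"translation":[0,0,-118],"rot":[0,0,0],"claw":0.2}
    - {"translation":[0,0,-118],"rot":[0,0,0],"claw":0.2}

```text
t: 27.72
ee_pos: [0.5618, -0.2339, 0.1409]
eef_rot: [-180.0, 0.2, 150.0]
contact_force: [-0.5, -0.6, -0.9]
gripper_width: 0.0474
```

```bash
python3 -c "
from h import *
for i in range(3): get_image('top')
print(go(.5645,.3595,.14,180),r.sense()['ee_pos'],r.sense()['gripper_width'])
d=finder.landmark_of(get_image('side'),'flat_bottle_mid'); print(d[:2])"
```

```text
[293.5, 515.2, -1.0, [0.001, -0.003, -0.524]] [ 0.56092137 -0.23338218  0.13812031] 0.047247865625951915
[{'centre': [0.5592, -0.2344, 0.1555], 'conf': 0.82}, {'centre': [0.692, -0.0408, 0.0121], 'conf': 0.17}]
```

>>> apply_moves:
  plan:
    - {"translation":[294,515,-2],"rot":[0,0,-0.524],"claw":0.2}
    - {"translation":[294,515,-2],"rot":[0,0,-0.524],"claw":0.2}
    - {"translation":[294,515,-2],"rot":[0,0,-0.524],"claw":0.2}
    - {"translation":[294,515,-2],"rot":[0,0,-0.524],"claw":0.2}
    - {"translation":[294,515,-2],"rot":[0,0,-0.524],"claw":0.2}
    - {"translation":[294,515,-2],"rot":[0,0,-0.524],"claw":0.2}
    - {"translation":[294,515,-2],"rot":[0,0,-0.524],"claw":0.2}
    - {"translation":[294,515,-2],"rot":[0,0,-0.524],"claw":0.2}

```text
t: 28.98
ee_pos: [0.5636, 0.2682, 0.1404]
eef_rot: [-180.0, -0.1, -180.0]
contact_force: [1.5, -1.0, -1.1]
gripper_width: 0.0474
```

```bash
python3 -c "
from h import *
for i in range(5): get_image('top')
print(go(.565,.3595,.14,180),r.sense()['ee_pos'],r.sense()['gripper_width'],r.sense()['eef_rot'])"
```

```text
[-1.3, 93.5, 0.3, [-0.001, -0.001, 0.001]] [0.56375904 0.26595231 0.14040319] 0.04745476392570079 [-1.79956153e+02 -8.33096362e-02 -1.79969420e+02]
```

>>> apply_moves:
  plan:
    - {"translation":[-1,50,0],"rot":[0,0,0],"claw":0.2}
    - {"translation":[-1,88,0],"rot":[0,0,0],"claw":0.2}
    - {"translation":[-1,94,5],"rot":[0,0,0],"claw":0.2}
    - {"translation":[-1,94,45],"rot":[0,0,0],"claw":0.2}
    - {"translation":[-1,94,80],"rot":[0,0,0],"claw":0.2}
    - {"translation":[-1,94,98],"rot":[0,0,0],"claw":0.2}
    - {"translation":[-1,94,98],"rot":[0,0,0],"claw":0.2}

```text
t: 30.1
ee_pos: [0.565, 0.359, 0.0425]
eef_rot: [-179.9, -0.1, 179.9]
contact_force: [-0.5, -0.1, -1.2]
gripper_width: 0.0473
```

```bash
python3 look.py flat_bottle_mid .565 .33 .03 f2;python3 -c "
from h import *
print(go(.565,.3595,.028,180))"
```

```text
30.1 [0.565  0.359  0.0425] [-1.799e+02 -1.000e-01  1.799e+02]
top 0.58 [0.565  0.3564 0.0596]
top 0.16 [0.4843 0.2756 0.0422]
[0.8, -0.9, 16.9, [0.001, 0.003, -0.0]]
```

View pics/f2.png

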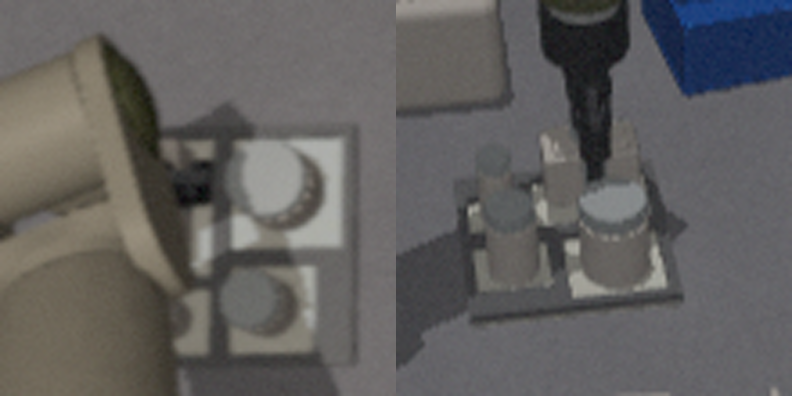

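The bottle (590,170) is over the long pocket and clear of the slim and wide jars. I'll lower it to the floor.

>>> apply_moves:
  plan:
    - {"translation":[0,0,8],"rot":[0,0,0],"claw":0.2}
    - {"translation":[0,0,12],"rot":[0,0,0],"claw":0.2}
    - {"translation":[0,0,14],"rot":[0,0,0],"claw":0.2}
    - {"translation":[0,0,16],"rot":[0,0,0],"claw":0.2}
    - {"translation":[0,0,16],"rot":[0,0,0],"claw":0.2}
    - {"translation":[0,0,16],"rot":[0,0,0],"claw":0.2}

```text
t: 31.05
ee_pos: [0.5651, 0.3603, 0.0274]
eef_rot: [180.0, 0.0, -180.0]
contact_force: [0.8, -0.1, -0.8]
gripper_width: 0.0475
```

>>> apply_moves:
  plan:
    - {"translation":[0,0,1],"rot":[0,0,0],"claw":0.2}
    - {"translation":[0,0,1.5],"rot":[0,0,0],"claw":0.2}
    - {"translation":[0,0,1.5],"rot":[0,0,0],"claw":0.2}

```text
t: 31.42
ee_pos: [0.5651, 0.3603, 0.0269]
eef_rot: [180.0, 0.0, -180.0]
contact_force: [-2.7, -0.4, 6.9]
gripper_width: 0.0475
```

>>> apply_moves:
  plan:
    - {"translation":[0,0,0],"rot":[0,0,0],"claw":0.7}
    - {"translation":[0,0,0],"rot":[0,0,0],"claw":0.72}
    - {"translation":[0,0,0],"rot":[0,0,0],"claw":0.72}
    - {"translation":[0,0,0],"rot":[0,0,0],"claw":0.72}
    - {"translation":[0,0,-30],"rot":[0,0,0],"claw":0.72}
    - {"translation":[0,0,-70],"rot":[0,0,0],"claw":0.72}
    - {"translation":[0,0,-120],"rot":[0,0,0],"claw":0.72}
    - {"translation":[0,0,-150],"rot":[0,0,0],"claw":0.72}

```text
t: 32.42
ee_pos: [0.5654, 0.3604, 0.1785]
eef_rot: [179.9, 0.2, -180.0]
contact_force: [-0.5, 0.2, -1.6]
gripper_width: 0.0614
```

>>> apply_moves:
  plan:
    - {"translation":[60,0,-20],"rot":[0,0,0],"claw":0.72}
    - {"translation":[120,0,-20],"rot":[0,0,0],"claw":0.72}
    - {"translation":[180,0,-20],"rot":[0,0,0],"claw":0.72}
    - {"translation":[240,0,-20],"rot":[0,0,0],"claw":0.72}
    - {"translation":[280,10,-20],"rot":[0,0,0],"claw":0.72}
    - {"translation":[300,40,-20],"rot":[0,0,0],"claw":0.72}
    - {"translation":[300,40,-20],"rot":[0,0,0],"claw":0.72}

```text
t: 33.3
ee_pos: [0.2637, 0.4012, 0.196]
eef_rot: [180.0, 0.0, -179.8]
contact_force: [-0.0, -0.2, 0.2]
gripper_width: 0.0613
```

```bash
python3 -c "
from h import *
p=get_image('top');q=get_image('side')
for n in ['wide_jar_mid','medium_jar_mid','slim_jar_mid','flat_bottle_mid','open_wide_mid','open_medium_mid','open_flat_mid','pipette_mid']:
    for k,i in (('top',p),('side',q)): print(n,k,[(round(d['conf'],2),np.round(d['centre'],3).tolist()) for d in finder.landmark_of(i,n)[:2]])
a=cv2.resize(p['image'][195:300,100:225],(400,336),interpolation=3);b=cv2.resize(q['image'][95:200,205:330],(400,336),interpolation=3)
cv2.imwrite('pics/end.png',np.hstack([a,b])[:,:,::-1]); s=r.sense(); print(s['t'],s['ee_pos'])"
```

```text
wide_jar_mid top [(0.82, [0.576, 0.266, 0.044])]
wide_jar_mid side [(0.85, [0.576, 0.268, 0.04]), (0.48, [0.477, 0.354, 0.038])]
medium_jar_mid top [(0.81, [0.484, 0.281, 0.043])]
medium_jar_mid side [(0.87, [0.484, 0.279, 0.044])]
slim_jar_mid top [(0.68, [0.476, 0.351, 0.037])]
slim_jar_mid side [(0.55, [0.477, 0.352, 0.039])]
flat_bottle_mid top [(0.72, [0.56, 0.358, 0.044])]
flat_bottle_mid side [(0.64, [0.562, 0.36, 0.045])]
open_wide_mid top [(0.96, [0.704, -0.231, 0.033]), (0.93, [0.779, -0.129, 0.034])]
open_wide_mid side [(0.89, [0.702, -0.231, 0.034]), (0.79, [0.781, -0.128, 0.036])]
open_medium_mid top [(0.83, [0.428, 0.018, 0.029])]
open_medium_mid side [(0.65, [0.431, 0.023, 0.03])]
open_flat_mid top [(0.62, [0.566, 0.016, 0.034])]
open_flat_mid side [(0.8, [0.568, 0.015, 0.039])]
pipette_mid top [(0.94, [0.692, -0.037, 0.014]), (0.67, [0.426, 0.019, 0.032])]
pipette_mid side [(0.67, [0.693, -0.041, 0.012])]
34.2 [0.26498349 0.40021456 0.19577207]
```

View pics/end.png

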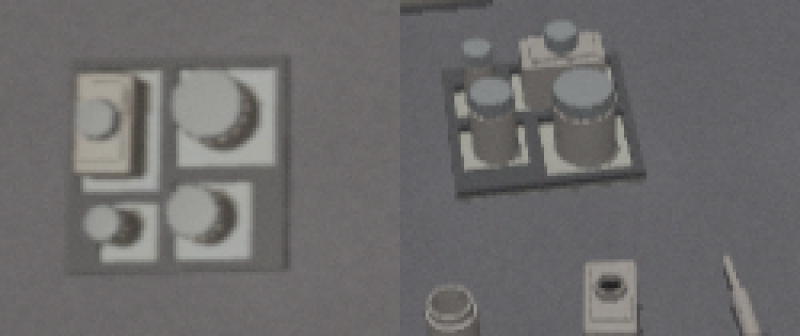

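All four stand upright in their pockets, centred to within a few mm. The arm is clear, so I'm handing in.

```bash
python3 -c "
from plant import r
print(r.close_job())"
```

```text
the job is handed in; nothing more can be done
None
```

The tray is packed and handed in at about 34 s of the 115 s allowed. I placed the wide jar, medium jar, slim jar and flat bottle in that order. Each was lowered until floor contact was felt (5–7 N) before release.

- **Placement:** The last pictures from both cameras show all four upright in the right pockets. The networks put them within about 5 mm of the pocket centres. The arm was well clear at hand-in.
- **Things left alone:** The open medium jar, open flat bottle and pipette read the same as at the start. For the open wide jar, the final check listed only the two orange look-alikes (I kept its top two hits), so I have no end position for it. No gripping or lowering was done near it.
- **Disagreements:** The tray centre differed by about 5 mm between the network (y 0.304) and my pocket fit (0.3095). The side camera agreed with the fit within a few mm, so I used that. The first approach with the wide jar came down 6 mm short in y, and I corrected it before release.

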